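# Turn the decorating stand so the gingerbread house faces front

## Robot

A 6-joint arm with a two-finger parallel gripper is mounted at the origin on the work surface. World frame = base frame: x ahead of the robot, y to its left, z up, the work surface at z = 0. Lengths are in mm, angles in degrees, forces in N, time in s.
With the tool pointing down it reaches from about 350 to 850 mm from the base axis. Payload 8.1 kg.
Tool frame: the origin (TCP) lies between the finger pads; the fingertips stand 14 mm ahead of it and the grasp point (between the pads) lies 5 mm behind it; z points along the fingers, x is the direction in which the jaws open and shut, and the axes are right-handed (so a half turn about z gives the same grasp; the last joint's range is limited). The gripper opens to 85 mm and grips with 20 to 120 N. Pads are 22 mm wide; open, the fingers measure 114 mm over their backs; the gripper's body (76 mm by 85 mm) begins 54 mm behind the grasp point. The pads swing forward as they close: fully open they stand 13 mm farther back than shut.
Start: joints at [59.336, 7.471, 85.268, -0, 87.261, -4.893], TCP at [260.851, 540.335, 222.292] pointing down, gripper open.
Joint ranges: [-169.43, 169.43], [-51.17, 129.36], [1.28, 143.12], [-76.62, 256.62], [0, 156.53], [-152.29, 152.29]. Speed limits (degrees/s): [136.94, 136.94, 159.86, 180, 180, 180].

## Interface

Orientations are given as [roll, pitch, yaw] about the fixed x, y, z axes, in that order (R = Rz(yaw) Ry(pitch) Rx(roll)).
In Python, from bench import r, vision, job gives the robot as it stands.
- The arm moves only by the tool send_rows, never from a script. Its arguments are lists of equal length, an entry for each row: "dp": the shift along the world's x, y, z in mm, a list of three; "rot": the turn, a rotation vector about the world's x, y, z in rad, a list of three. In form: {"dp": [[tx, ty, tz], ...], "rot": [[wx, wy, wz], ...]}. A call has 1 to 5 rows; each row is the pose to reach, as a shift and turn from the pose commanded when the call began; what a row does not reach only later rows make up. A row lasts 1/8 s, in which the tool goes at most 62.5 mm and 10.7 degrees, less where a joint would pass 70% of its speed; a pose out of reach is approached as far as the arm can. A call with a gripper value outside its range is refused whole. "jaw" is the finger opening in mm, from 0 to 85.4, set as the call begins (left out, the last holds). The fingers move at their own pace and stop on an object; "force" is the grip in N (left out, the last holds). Time passes only in rows, so rows that repeat a pose let the fingers close. It gives the time, the measured TCP pose, the force and the opening at its end, in the units of the state.
- r.sense(): the state, without advancing time (a new reading comes with each control period).
- vision.snapshot(name): name is "scene" or "side" or "wrist"; returns a dict with "pixels" (400x640x3 uint8, red, green, blue), "depth" (400x640 float32, mm along the optical axis (not along the pixel's ray), 0 where there is no reading), "intrinsics" (3x3 intrinsics, pixels), "world_from_camera" (4x4, takes a point from camera to world coordinates); the wrist camera has in their place "T_tool_cam" (4x4, takes a point from camera to tool coordinates, whose origin is the TCP and whose axes are the tool frame's). Camera axes: x right, y down, z forward; pixel columns grow to the right and rows downward; lengths in mm; the calibration is good to about 2 mm. A picture is of the moment at which its call begins: read the wrist's pose just before it.
- job.hand_in(): hands the job in, once; it reports no verdict.
The state is a dict: "time": time; "joint_pos": joint angles; "qd": joint speeds; "joint_efforts": joint torques, N m; "tool_pos": TCP position; "tcp_rot": TCP orientation; "ft_force": force on the tool from outside, world axes, zero at the start; "wrist_torque": the same for the moment, N m; "finger_gap": finger opening in mm.
Only numpy, scipy, OpenCV 4.12 (cv2) and the standard library are available. Lean on these libraries where they do the work, as an engineer would, in place of code of your own. Each camera call takes 0.05 s, during which the arm holds its last target.

## Task

Turn the decorating stand by pushing its rim, or the pegs on the rim, with your fingertips until the doorway of the gingerbread house looks straight out over the flat pointer of the stand's foot. The house stands loose on the stand: do not touch it, let it slide off centre or lift it. Leave the stand at rest and the bottle, jar and mug where they are.

Things in the scene. Friction and masses are not known exactly. Their poses are not given: they have to be found in the camera images.
- stand: fixed aluminium foot of the turntable, 170 mm across, with a 52 mm column. Origin: centre of its underside, on the turning axis; z up. Its flat pointer tongue (24 mm wide, 6 mm thick, diamond-shaped end) lies on the work surface along the foot's own -x axis, tip 245 mm from the turning axis. The foot never moves in a run; the pointer is within 40 degrees of straight towards the robot (world -x)
- plate: turning plate of the stand, a grey disc 240 mm across, 16 mm thick, with six finger pegs on its rim. Origin: centre of its underside on the turning axis, 62 mm above the work surface (top at 78 mm). It turns any number of times either way about z, with light friction (under 1 N at a peg), and stays where it is left. The pegs stand at 0, 60, 120, 180, 240, 300 degrees from its x axis
- peg_ball (a point): centre of the ball on the peg that lies on the plate's +x axis, 160 mm from the turning axis, 70 mm above the work surface. All six pegs are alike: level aluminium rods 12 mm thick sticking out from the rim, ending in a ball of 18 mm diameter, outermost point 169 mm from the axis. Around and under the pegs is free space down to the work surface or the 6 mm pointer
- house: gingerbread house, about 0.4 kg, loose near the middle of the plate at any yaw, turning along with it. Origin: centre of the underside of its board (128 mm along x, 92 mm along y); z up. The roof ridge runs along x, 102 mm above the origin; a chimney at the +x end reaches 122 mm. The doorway is in the gable at the -x end, under a small flat porch roof on two posts, and looks along the house's -x axis
- porch (a point): middle of the front edge of the flat porch roof above the doorway, 64 mm from the house's origin along the house's -x axis and 53 mm above the underside of its board
- bottle: upright drinks bottle, 62 mm diameter, 165 mm high; origin at the centre of its underside; a bystander 0.39 m or more to the robot's left or right
- jar: upright closed jar, 64 mm diameter, 85 mm high; origin at the centre of its underside; a bystander 0.39 m or more to the robot's left or right
- mug: upright white mug, 76 mm diameter, 90 mm high, with a handle on its +y side; origin at the centre of its underside; a bystander 0.39 m or more to the robot's left or right
Not all that is in view belongs to the job. What is shaped like the house but blue or purple is not meant.

How it is judged:
By the outcome, as a careful person would: the job done as asked, in the order asked, and still so for the second after the job is handed in, with the robot touching nothing.
It also fails if it takes over 54 s, if anything falls off the work surface, if the arm or the gripper's body presses on something with over 40 N, if the wrist force passes 120 N, or if a joint passes its speed limit or range.

## Working session

There is one attempt and no reset: what is moved stays moved. The work goes in short steps, Python scripts to look and compute and a tool call to move; the robot and the scene stay as the last step left them, time stands still between calls to the robot, and variables do not carry over. Pictures are saved under pics/ and viewed, and the job is handed in when it is done.

Besides the shell and the picture viewer there is one more tool, called after "Call:" by a JSON object that holds its "name" and its "arguments". send_rows: Moves the arm, as the interface text tells. Its arguments: {"type":"object","properties":{"dp":{"type":"array"},"rot":{"type":"array"},"jaw":{"type":"number"},"force":{"type":"number"}},"required":["dp","rot"]}

```bash
mkdir -p pics; python3 - <<'E'
from bench import r, vision, job
import cv2,numpy as np,pickle
s=r.sense();print(s)
for n in ["scene","side"]:
    d=vision.snapshot(n);pickle.dump(d,open(f"{n}0.pkl","wb"))
    cv2.imwrite(f"pics/{n}0.png",d["pixels"][:,:,::-1]);print(n,d["intrinsics"].tolist(),np.round(d["world_from_camera"],3).tolist())
E
```

```text
{'time': 0.0, 'joint_pos': array([ 5.93344417e+01,  7.51486116e+00,  8.53288744e+01,  2.05554436e-03,
        8.72597358e+01, -4.89255631e+00]), 'qd': array([-0.12847165, -0.06088471,  0.0195384 ,  0.0432723 ,  0.07954517,
       -0.09303565]), 'joint_efforts': array([ 1.11331745e-03, -5.69424355e+01, -5.00540400e+01,  1.75738428e-04,
        1.53817510e-02, -2.34858597e-06]), 'tool_pos': array([260.56617696, 539.85829615, 221.25087968]), 'tcp_rot': array([-1.79989130e+02,  1.02919218e-01,  6.42269076e+01]), 'ft_force': array([-0.09718518, -0.61553149,  0.40027636]), 'wrist_torque': array([-0.00471319, -0.02620472,  0.02488759]), 'finger_gap': 85.0685083801087}
scene [[453.0330655578981, 0.0, 319.93172299270344], [0.0, 453.0330655578981, 205.13142254249072], [0.0, 0.0, 1.0]] [[0.689, 0.578, -0.437, 1106.566], [0.725, -0.552, 0.413, -469.066], [-0.003, -0.601, -0.799, 1016.165], [0.0, 0.0, 0.0, 1.0]]
side [[369.27482037843794, 0.0, 320.7142807176953], [0.0, 369.27482037843794, 202.09453740209568], [0.0, 0.0, 1.0]] [[0.955, -0.163, 0.247, 342.093], [-0.295, -0.506, 0.811, -875.486], [-0.007, -0.847, -0.531, 661.123], [0.0, 0.0, 0.0, 1.0]]
```

View pics/scene0.png

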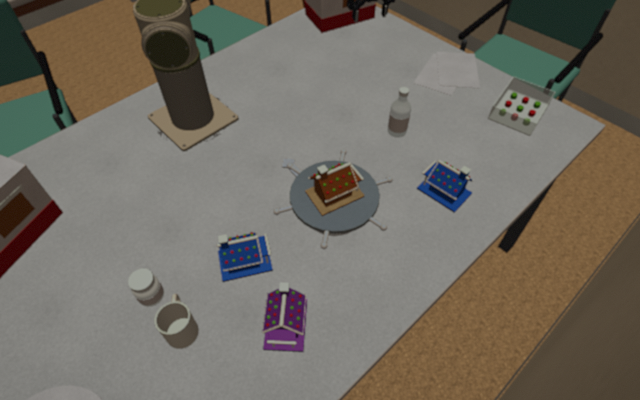

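View pics/side0.png

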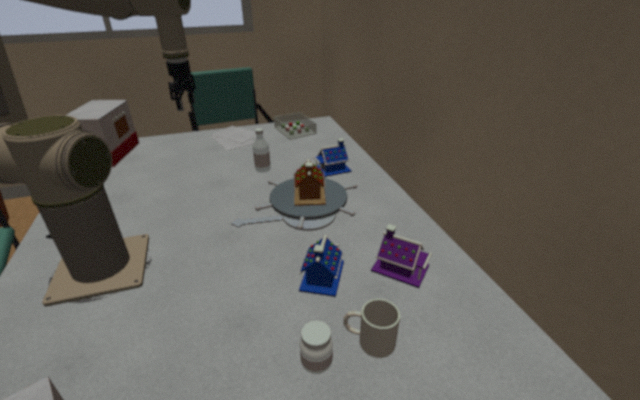

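The scene view shows the stand at about (335,195) with the brown house on it; the side view shows it at (310,195), with the pointer tongue running to (235,224). I'll enlarge both.

```bash
python3 - <<'E'
import cv2,pickle
d=pickle.load(open("scene0.pkl","rb"))["pixels"][:,:,::-1]
cv2.imwrite("pics/sc_crop.png",cv2.resize(d[145:255,262:402],None,fx=5.7,fy=5.4,interpolation=cv2.INTER_CUBIC))
d=pickle.load(open("side0.pkl","rb"))["pixels"][:,:,::-1]
cv2.imwrite("pics/si_crop.png",cv2.resize(d[150:240,225:365],None,fx=5.7,fy=5.7,interpolation=cv2.INTER_CUBIC))
E
```

```text
(no output)
```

View pics/sc_crop.png

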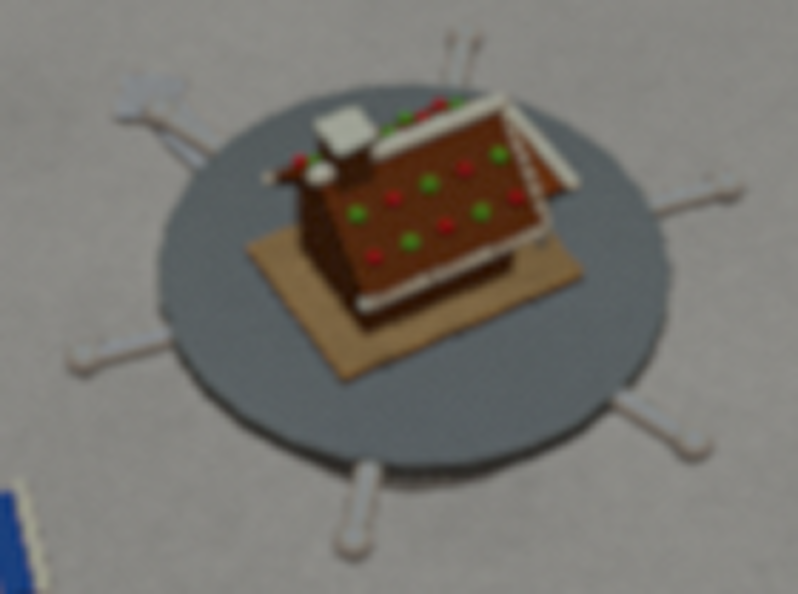

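View pics/si_crop.png

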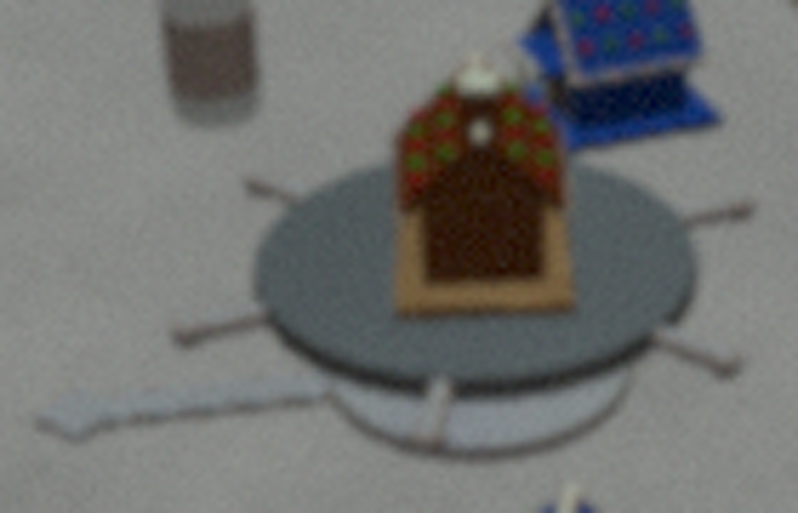

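```bash
cat > h.py <<'E'
import numpy as np,cv2
def ray(d,u,v,z):
    K=d["intrinsics"];T=d["world_from_camera"]
    a=T[:3,:3]@np.linalg.solve(K,[u,v,1.]);o=T[:3,3]
    return o+a*(z-o[2])/a[2]
def proj(d,p):
    T=d["world_from_camera"];c=T[:3,:3].T@(np.asarray(p)-T[:3,3]);q=d["intrinsics"]@c;return q[:2]/q[2]
def circ(P):
    P=np.asarray(P)[:,:2];s=np.linalg.lstsq(np.c_[2*P,np.ones(len(P))],(P**2).sum(1),rcond=None)[0]
    return s[:2],np.sqrt(s[2]+s[:2]@s[:2])
ang=lambda v:np.degrees(np.arctan2(v[1],v[0]))
E
python3 - <<'E'
from h import *
import pickle
sc=pickle.load(open("scene0.pkl","rb"));si=pickle.load(open("side0.pkl","rb"))
A=lambda x,y:(262+(x+.5)/5.7-.5,145+(y+.5)/5.4-.5)
B=lambda x,y:(225+(x+.5)/5.7-.5,150+(y+.5)/5.7-.5)
P=[ray(sc,*A(*p),70) for p in [(82,360),(352,541),(695,445),(735,187),(463,40),(148,112)]]
Q=[ray(si,*B(*p),70) for p in [(185,333),(258,187),(745,210),(730,367),(435,438)]]
for n,L in(("sc",P),("si",Q)):
    c,R=circ(L);print(n,c,R,[(np.round(p[:2]),round(ang(p[:2]-c),1)) for p in L])
for n,t in(("sc",ray(sc,*A(118,108),6)),("si",ray(si,*B(40,418),6))):print(n,"tip",t, ang(t[:2]-c),np.linalg.norm(t[:2]-c))
for zz in (84,):
  b=[ray(sc,*A(*p),zz)[:2] for p in [(247,247),(345,380),(583,272)]]
  print(b,ang(b[2]-b[1]),np.linalg.norm(b[2]-b[1]),ang(b[0]-b[1]),np.linalg.norm(b[0]-b[1]),"ctr",(b[0]+b[2])/2)
  e=[ray(si,*B(*p),zz)[:2] for p in [(395,305),(575,305)]];print(e,ang(e[1]-e[0]),np.linalg.norm(e[1]-e[0]))
# bystanders depth
for n,d,u,v in(("bottle",sc,400,120),("jar",sc,143,285),("mug",sc,175,325)):
    print(n,ray(d,u,v,60))
E
```

```text
sc [589.07399678  70.98066017] 161.40755103961715 [(array([525., -77.]), np.float64(-113.4)), (array([683., -59.]), np.float64(-54.0)), (array([750.,  88.]), np.float64(5.9)), (array([658., 220.]), np.float64(65.0)), (array([497., 198.]), np.float64(126.1)), (array([426.,  50.]), np.float64(-172.6))]
si [590.8671591  69.1453212] 160.73267195352156 [(array([428.,  53.]), np.float64(-174.2)), (array([493., 195.]), np.float64(127.9)), (array([751.,  83.]), np.float64(5.1)), (array([685., -63.]), np.float64(-54.5)), (array([528., -76.]), np.float64(-113.3))]
sc tip [366.61972471  75.38222767   6.        ] 178.40686552087763 224.33414994227223
si tip [350.09017104  93.01600086   6.        ] 174.33818594826624 241.9573667477758
[array([534.21564179,  17.03335202]), array([623.378112  ,  -5.45690673]), array([652.27880396, 118.13707256])] 76.83868021664709 126.92801783938778 165.84307734367104 91.95519469581629 ctr [593.24722288  67.58521229]
[array([533.6661528 ,  24.06508638]), array([621.82330345,  -4.27804672])] -17.822956982970137 92.60138446475568
bottle [516.62368956 427.85949023  60.        ]
jar [ 467.66020203 -435.02773574   60.        ]
mug [ 602.77965175 -434.47784141   60.        ]
```

```bash
python3 - <<'E'
from bench import r, vision, job
import numpy as np
d=vision.snapshot("wrist");print(np.round(d["T_tool_cam"],3).tolist(),d["intrinsics"].tolist());print(r.sense()["time"])
E
```

```text
[[1.0, -0.0, -0.001, 0.523], [0.0, 0.966, 0.259, -64.313], [0.001, -0.259, 0.966, -151.743], [0.0, 0.0, 0.0, 1.0]] [[290.83588966064053, 0.0, 319.0088644688134], [0.0, 290.83588966064053, 195.34030531158376], [0.0, 0.0, 1.0]]
0.15
```

Call:
{"name": "send_rows", "arguments": {"dp": [[20, -50, 25], [40, -100, 50], [60, -150, 75], [80, -200, 100], [100, -250, 130]], "rot": [[0, 0, -0.17], [0, 0, -0.34], [0, 0, -0.51], [0, 0, -0.68], [0, 0, -0.85]]}}

```text
time: 0.78
tool_pos: [360.9, 288.6, 352.5]
tcp_rot: [180.0, 0.0, 15.2]
ft_force: [1.5, -0.2, 0.1]
finger_gap: 85.6
```

Call:
{"name": "send_rows", "arguments": {"dp": [[48, -28, 16], [96, -56, 32], [144, -84, 48], [192, -112, 64], [239, -139, 78]], "rot": [[0, 0, -0.14], [0, 0, -0.28], [0, 0, -0.42], [0, 0, -0.56], [0, 0, -0.68]]}}

```text
time: 1.4
tool_pos: [601.3, 150.1, 430.6]
tcp_rot: [-180.0, 0.0, -23.7]
ft_force: [1.1, 0.1, -0.2]
finger_gap: 85.3
```

Call:
{"name": "send_rows", "arguments": {"dp": [[0, 0, 0], [0, 0, 0], [0, 0, 0]], "rot": [[0, 0, 0], [0, 0, 0], [0, 0, 0]], "jaw": 40}}

```text
time: 1.78
tool_pos: [598.9, 152.2, 430.7]
tcp_rot: [-180.0, -0.0, -23.3]
ft_force: [0.6, -0.2, -0.1]
finger_gap: 40.0
```

```bash
cat >> h.py <<'E'
from scipy.spatial.transform import Rotation as Ro
def wsnap(r,vision,name):
    s=r.sense();d=vision.snapshot("wrist")
    T=np.eye(4);T[:3,:3]=Ro.from_euler("xyz",s["tcp_rot"],degrees=True).as_matrix();T[:3,3]=s["tool_pos"]
    d["world_from_camera"]=T@d["T_tool_cam"]
    import pickle;pickle.dump(d,open(name+".pkl","wb"));cv2.imwrite(f"pics/{name}.png",d["pixels"][:,:,::-1]);print(s["time"],s["tool_pos"],s["tcp_rot"]);return d
E
python3 - <<'E'
from bench import r, vision, job
from h import *
wsnap(r,vision,"w1")
E
```

```text
1.775 [598.91855351 152.19204827 430.70546453] [-1.79976443e+02 -1.20298648e-02 -2.33275804e+01]
```

View pics/w1.png

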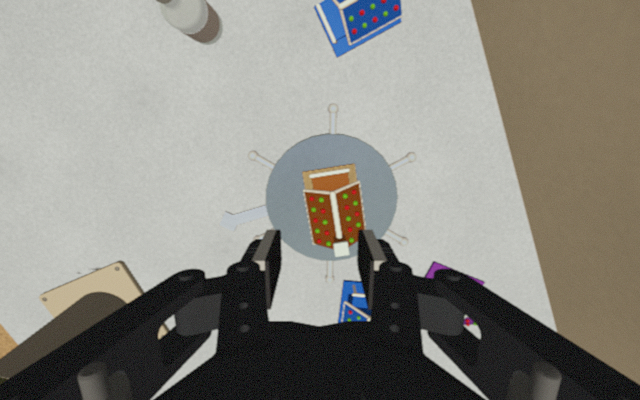

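The view from above shows the peg to use at (333,108), the pointer tip at (226,218), the porch at (330,175) and the chimney at (341,248). The door faces the peg. I'll zoom in to measure.

```bash
python3 - <<'E'
import cv2
d=cv2.imread("pics/w1.png")
cv2.imwrite("pics/w1c.png",cv2.resize(d[155:255,215:375],None,fx=5,fy=5,interpolation=cv2.INTER_CUBIC))
E
```

```text
(no output)
```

View pics/w1c.png

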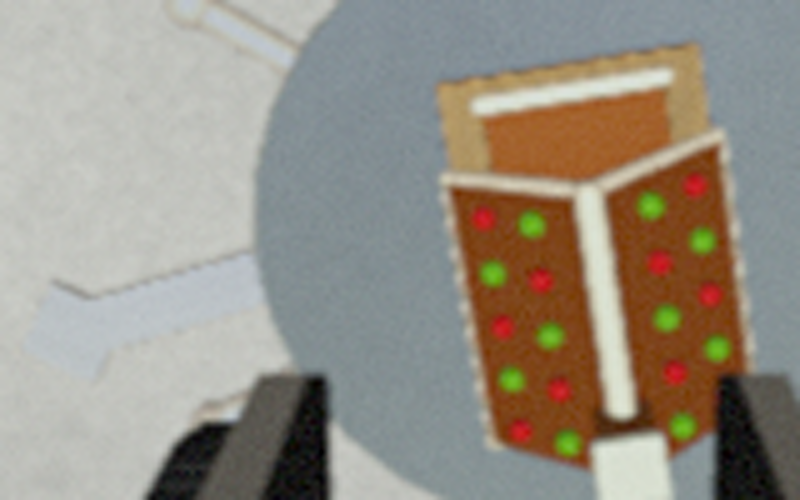

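```bash
python3 - <<'E'
from h import *
import pickle
d=pickle.load(open("w1.pkl","rb"))
A=lambda x,y:(215+(x+.5)/5-.5,155+(y+.5)/5-.5)
w=lambda x,y,z:ray(d,*A(x,y),z)[:2]
g=d["pixels"].astype(int)
P=[ray(d,u,v,70)[:2] for u,v in [(333,108),(253,155.5),(412,157),(404.5,240)]]
c,R=circ(P);print("pegs",c,R,[(round(ang(p-c),1)) for p in P])
# plate ellipse top: edges at left/right/top rows
E_=[w(255,210,78)]+[ray(d,u,v,78)[:2] for u,v in[(332,134),(397,197),(380,155),(283,158),(375,243)]]
print("rim",circ(E_)); c=circ(E_)[0]
a,b=w(590,190,180),w(622,415,180);print("ridge",a,b,ang(a-b),np.linalg.norm(a-b))
a,b=w(440,87,84),w(698,45,84);print("board",a,b,ang(b-a)+90,np.linalg.norm(a-b))
p,q=w(473,103,131),w(672,73,131);print("porch",(p+q)/2,ang(q-p)+90,np.linalg.norm(p-q))
t,u,v=w(28,335,6),w(55,282,6),w(97,380,6)
print("tip",t,np.linalg.norm(t-c),ang(t-c),"mid diag",ang((u+v)/2-c))
for e in [((95,298),(255,255)),((110,350),(262,305))]:
    a,b=w(*e[0],6),w(*e[1],6);print("edge",ang(a-b),a,b)
E
```

```text
pegs [590.04050812  69.33157005] 160.87842904190413 [np.float64(66.5), np.float64(126.6), np.float64(5.6), np.float64(-53.1)]
rim (array([589.53764062,  69.46268931]), np.float64(117.31892737002543))
ridge [602.98243861 109.04787132] [585.06565863  41.34444618] 75.17724893023882 70.03402587534474
board [563.97093388 139.23066855] [651.65115217 117.35031794] 75.98817802267534 90.3690789016888
porch [607.85283088 129.29831161] 75.34050830504466 63.26788432809058
tip [352.10122106 100.1098673 ] 239.40614622702262 172.6451947038228 mid diag 173.7164248904652
edge 172.12770964295586 [385.56912057 103.49179286] [455.106867    93.87690857]
edge 173.7447801279967 [380.61441476  80.47999192] [448.18679883  73.07338228]
```

Call:
{"name": "send_rows", "arguments": {"dp": [[26, 30, 0], [52, 60, -20], [52, 60, -80], [52, 60, -140], [52, 60, -200]], "rot": [[0, 0, 0], [0, 0, 0], [0, 0, 0], [0, 0, 0], [0, 0, 0]]}}

```text
time: 2.45
tool_pos: [650.9, 212.4, 229.2]
tcp_rot: [-180.0, -0.1, -23.3]
ft_force: [0.6, 1.3, -0.0]
finger_gap: 39.9
```

Call:
{"name": "send_rows", "arguments": {"dp": [[0, 0, -10], [0, 0, -20], [0, 0, -20]], "rot": [[0, 0, 0], [0, 0, 0], [0, 0, 0]]}}

```text
time: 2.82
tool_pos: [653.0, 211.8, 213.3]
tcp_rot: [-179.9, -0.2, -23.4]
ft_force: [0.4, 0.2, -0.4]
finger_gap: 40.1
```

```bash
python3 - <<'E'
from bench import r, vision, job
from h import *
wsnap(r,vision,"w2")
E
```

```text
2.825 [652.99253317 211.80761739 213.28063435] [-179.86220483   -0.1817464   -23.41569925]
```

View pics/w2.png

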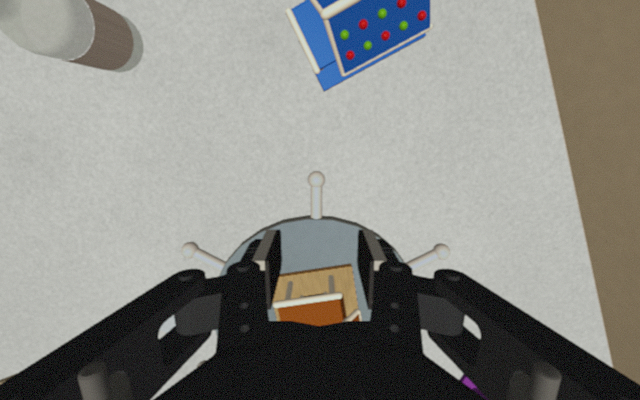

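The ball is at (316,180), centred between the jaws (about 319). The fingers hang outside the porch, which is at (310,300).

```bash
python3 - <<'E'
from h import *
import pickle
d=pickle.load(open("w2.pkl","rb"))
p=ray(d,316.3,180,70);print(p,np.linalg.norm(p[:2]-[590,69.5]),ang(p[:2]-[590,69.5]))
print(proj(d,[652,211,70]), proj(d,[590+62*.2588+2,69+62*.966,131]))
E
```

```text
[653.30856716 215.38769366  70.        ] 159.03205286311785 66.541368119328
[316.83386483 184.28582731] [308.48095829 297.53857219]
```

Call:
{"name": "send_rows", "arguments": {"dp": [[0, 0, -40], [0, 0, -80], [0, 0, -110], [0, 0, -135], [0, 0, -146]], "rot": [[0, 0, 0], [0, 0, 0], [0, 0, 0], [0, 0, 0], [0, 0, 0]]}}

```text
time: 3.5
tool_pos: [652.4, 211.4, 64.7]
tcp_rot: [-180.0, -0.0, -23.4]
ft_force: [0.2, -0.1, -0.1]
finger_gap: 40.0
```

```bash
python3 - <<'E'
import numpy as np
c=np.array([590,69.5]);R=155
P=lambda a:c+R*np.array([np.cos(np.radians(a)),np.sin(np.radians(a))])
f=66.3
for D in [[1,2,3.5,5.5,8]]+[[3,6,9,12,15]]*5+[[3,5.5,7.5,9,10]]:
    print(f,[[int(x) for x in np.round(P(f+k)-P(f))]+[0] for k in D],[round(float(np.radians(k)),3) for k in D]);f+=D[-1]
print(f,P(f))
E
```

```text
66.3 [[-2, 1, 0], [-5, 2, 0], [-9, 4, 0], [-14, 5, 0], [-20, 7, 0]] [0.017, 0.035, 0.061, 0.096, 0.14]
74.3 [[-8, 2, 0], [-16, 4, 0], [-24, 5, 0], [-32, 5, 0], [-40, 6, 0]] [0.052, 0.105, 0.157, 0.209, 0.262]
89.3 [[-8, 0, 0], [-16, -1, 0], [-24, -2, 0], [-32, -3, 0], [-40, -5, 0]] [0.052, 0.105, 0.157, 0.209, 0.262]
104.3 [[-8, -2, 0], [-15, -5, 0], [-23, -8, 0], [-30, -11, 0], [-38, -15, 0]] [0.052, 0.105, 0.157, 0.209, 0.262]
119.3 [[-7, -4, 0], [-14, -9, 0], [-20, -14, 0], [-26, -19, 0], [-32, -24, 0]] [0.052, 0.105, 0.157, 0.209, 0.262]
134.3 [[-6, -6, 0], [-11, -12, 0], [-16, -18, 0], [-21, -25, 0], [-25, -32, 0]] [0.052, 0.105, 0.157, 0.209, 0.262]
149.3 [[-4, -7, 0], [-7, -13, 0], [-9, -18, 0], [-11, -22, 0], [-12, -24, 0]] [0.052, 0.096, 0.131, 0.157, 0.175]
159.3 [445.00617522 124.28860079]
```

Call:
{"name": "send_rows", "arguments": {"dp": [[-2, 1, 0], [-5, 2, 0], [-9, 4, 0], [-14, 5, 0], [-20, 7, 0]], "rot": [[0, 0, 0.017], [0, 0, 0.035], [0, 0, 0.061], [0, 0, 0.096], [0, 0, 0.14]]}}

```text
time: 4.12
tool_pos: [631.9, 218.5, 65.0]
tcp_rot: [-180.0, -0.1, -15.3]
ft_force: [-0.3, 0.2, 1.5]
finger_gap: 40.0
```

Call:
{"name": "send_rows", "arguments": {"dp": [[-8, 2, 0], [-16, 4, 0], [-24, 5, 0], [-32, 5, 0], [-40, 6, 0]], "rot": [[0, 0, 0.052], [0, 0, 0.105], [0, 0, 0.157], [0, 0, 0.209], [0, 0, 0.262]]}}

```text
time: 4.75
tool_pos: [591.7, 224.5, 64.9]
tcp_rot: [-180.0, -0.1, -0.2]
ft_force: [0.2, -1.0, 1.2]
finger_gap: 40.2
```

Call:
{"name": "send_rows", "arguments": {"dp": [[-8, 0, 0], [-16, -1, 0], [-24, -2, 0], [-32, -3, 0], [-40, -5, 0]], "rot": [[0, 0, 0.052], [0, 0, 0.105], [0, 0, 0.157], [0, 0, 0.209], [0, 0, 0.262]]}}

```text
time: 5.38
tool_pos: [551.7, 219.6, 64.9]
tcp_rot: [-180.0, -0.1, 14.8]
ft_force: [0.6, 1.0, 0.6]
finger_gap: 39.9
```

```bash
python3 - <<'E'
from bench import r, vision, job
from h import *
wsnap(r,vision,"w3")
E
```

```text
5.375 [551.67325837 219.63449946  64.87132851] [-1.79990993e+02 -6.13297381e-02  1.48053778e+01]
```

View pics/w3.png

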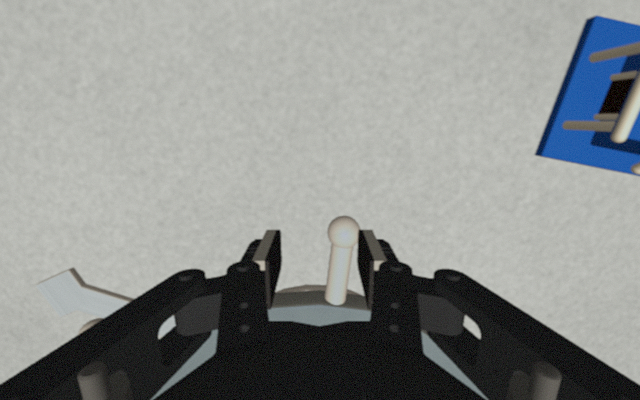

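The peg ball at (343,232) rides against the trailing pad at (365,245), so the push works. I'll continue.

Call:
{"name": "send_rows", "arguments": {"dp": [[-8, -2, 0], [-15, -5, 0], [-23, -8, 0], [-30, -11, 0], [-38, -15, 0]], "rot": [[0, 0, 0.052], [0, 0, 0.105], [0, 0, 0.157], [0, 0, 0.209], [0, 0, 0.262]]}}

```text
time: 6.05
tool_pos: [513.9, 204.4, 64.7]
tcp_rot: [180.0, -0.1, 29.7]
ft_force: [0.3, -0.0, 1.4]
finger_gap: 39.8
```

Call:
{"name": "send_rows", "arguments": {"dp": [[-7, -4, 0], [-14, -9, 0], [-20, -14, 0], [-26, -19, 0], [-32, -24, 0]], "rot": [[0, 0, 0.052], [0, 0, 0.105], [0, 0, 0.157], [0, 0, 0.209], [0, 0, 0.262]]}}

```text
time: 6.68
tool_pos: [481.9, 180.4, 64.7]
tcp_rot: [180.0, -0.0, 44.7]
ft_force: [1.5, -0.0, 0.9]
finger_gap: 40.3
```

Call:
{"name": "send_rows", "arguments": {"dp": [[-6, -6, 0], [-11, -12, 0], [-16, -18, 0], [-21, -25, 0], [-25, -32, 0]], "rot": [[0, 0, 0.052], [0, 0, 0.105], [0, 0, 0.157], [0, 0, 0.209], [0, 0, 0.262]]}}

```text
time: 7.3
tool_pos: [456.8, 148.3, 64.7]
tcp_rot: [180.0, -0.0, 59.8]
ft_force: [-1.0, 0.7, 0.8]
finger_gap: 40.1
```

Call:
{"name": "send_rows", "arguments": {"dp": [[-4, -7, 0], [-7, -13, 0], [-9, -18, 0], [-11, -22, 0], [-12, -24, 0]], "rot": [[0, 0, 0.052], [0, 0, 0.096], [0, 0, 0.131], [0, 0, 0.157], [0, 0, 0.175]]}}

```text
time: 7.92
tool_pos: [445.0, 124.2, 64.6]
tcp_rot: [180.0, -0.0, 69.7]
ft_force: [0.4, 0.0, 0.4]
finger_gap: 39.9
```

Call:
{"name": "send_rows", "arguments": {"dp": [[0, 0, 0], [0, 0, 0]], "rot": [[0, 0, 0], [0, 0, 0]]}}

```text
time: 8.18
tool_pos: [444.9, 124.4, 64.3]
tcp_rot: [180.0, 0.0, 69.7]
ft_force: [-0.1, 0.4, -0.6]
finger_gap: 40.3
```

```bash
python3 - <<'E'
from bench import r, vision, job
from h import *
import pickle
wsnap(r,vision,"w4")
for n in ["scene","side"]:
    d=vision.snapshot(n);pickle.dump(d,open(f"{n}1.pkl","wb"))
    cv2.imwrite(f"pics/{n}1.png",d["pixels"][:,:,::-1])
E
```

```text
8.175 [444.88301037 124.41785494  64.29716641] [1.79999653e+02 1.85999995e-04 6.96557966e+01]
```

View pics/w4.png

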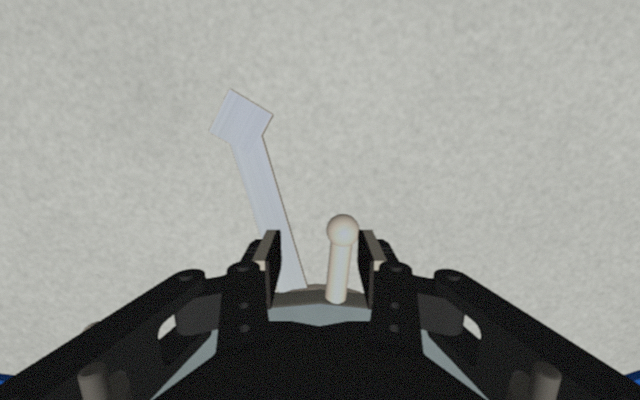

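View pics/side1.png

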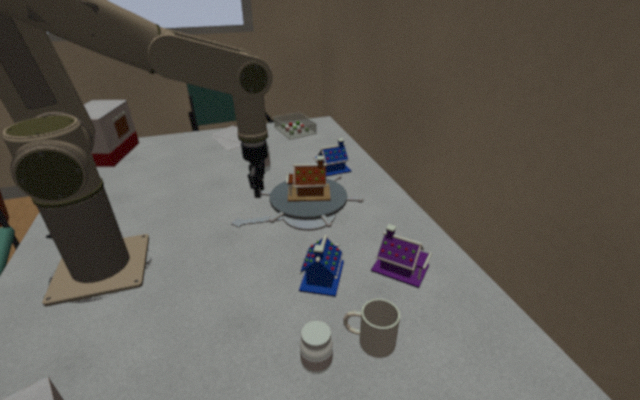

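```bash
python3 - <<'E'
from h import *
import pickle
d=pickle.load(open("w4.pkl","rb"))
g=cv2.cvtColor(d["pixels"],cv2.COLOR_RGB2HSV);b=d["pixels"].astype(int)
m=((b[...,2]-b[...,0])>8).astype(np.uint8)*255
m=cv2.morphologyEx(m,cv2.MORPH_OPEN,np.ones((3,3)));m[280:]=0;m[:,330:]=0
n,l,s,ce=cv2.connectedComponentsWithStats(m)
i=1+np.argmax(s[1:,4]);m=(l==i);print(s[i])
c=np.array([590,69.5])
L=[];Rr=[];
for v in range(150,225,2):
    x=np.where(m[v])[0];L.append(ray(d,x.min()-.5,v,6)[:2]);Rr.append(ray(d,x.max()+.5,v,6)[:2])
for E in(L,Rr):
    E=np.array(E);vx=cv2.fitLine(E.astype(np.float32),cv2.DIST_HUBER,0,.01,.01).ravel()
    v=vx[:2]*np.sign(-vx[0]);p=vx[2:];print("edge",ang(v),"signed dist of axis",v[0]*(c-p)[1]-v[1]*(c-p)[0])
vv,uu=np.where(m);P=np.array([ray(d,u,v,6)[:2] for u,v in zip(uu,vv)])
q=P-c;rr=np.hypot(*q.T);k=rr.argmax();print("tip",P[k],rr[k],ang(q[k]))
for lo,hi in((150,170),(170,190),(190,205),(205,220),(220,235)):
    s=q[(rr>lo)&(rr<hi)];a=np.degrees(np.arctan2(s[:,1],s[:,0]))%360
    print(lo,a.mean(),a.min(),a.max(),len(a))
p=ray(d,342.5,229,70)[:2];print("ball",ang(p-c),np.linalg.norm(p-c))
im=d["pixels"][:,:,::-1].copy();im[m]=(0,0,255);cv2.imwrite("pics/m4.png",im)
E
```

```text
[ 211   91   85  181 5028]
edge 174.40486 signed dist of axis -8.658490225130663
edge 173.74232 signed dist of axis 11.008343250075768
tip [347.13466784  95.48102386] 244.25106584407595 173.89388717918956
150 173.61280735036226 169.63198605852665 177.75965151247544 716
170 173.68735732179763 170.1365353200397 177.29779450166083 777
190 173.71451998747335 170.4506787774035 176.9556873545029 630
205 173.72634952391934 168.84018867063423 178.64884240744922 821
220 173.6916695808381 168.0651172007365 179.28650302030712 1113
ball 154.71505443386727 162.12312786674346
```

Call:
{"name": "send_rows", "arguments": {"dp": [[-2, -5, 0], [-4, -12, 0], [-6, -19, 0], [-7, -24, 0], [-7, -26, 0]], "rot": [[0, 0, 0.035], [0, 0, 0.08], [0, 0, 0.126], [0, 0, 0.16], [0, 0, 0.175]]}}

```text
time: 8.95
tool_pos: [437.8, 98.2, 64.3]
tcp_rot: [-180.0, -0.0, 79.7]
ft_force: [0.0, 0.0, -0.1]
finger_gap: 39.7
```

Call:
{"name": "send_rows", "arguments": {"dp": [[0, 0, 0], [0, 0, 0], [0, 0, 0]], "rot": [[0, 0, 0], [0, 0, 0], [0, 0, 0]]}}

```text
time: 9.32
tool_pos: [437.8, 98.4, 64.3]
tcp_rot: [-180.0, 0.0, 79.7]
ft_force: [0.6, 0.3, -0.7]
finger_gap: 40.3
```

```bash
python3 - <<'E'
from bench import r, vision, job
from h import *
wsnap(r,vision,"w5")
E
```

```text
9.325 [437.84996282  98.44455171  64.25987303] [-1.79995377e+02  1.47651715e-03  7.96922818e+01]
```

View pics/w5.png

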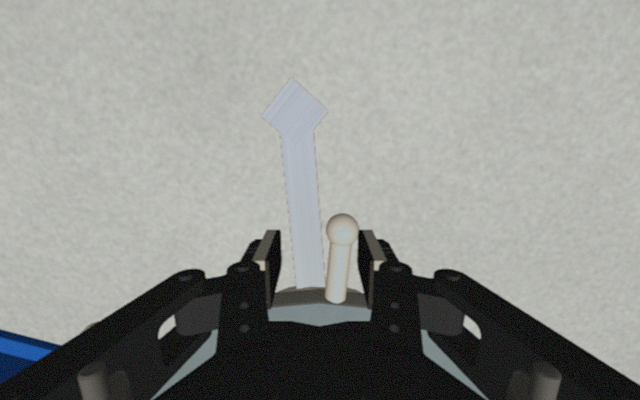

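The peg ball at (342,228) still rides on the trailing pad. The pointer lies ahead, with its tip at (293,80). I'll back off and rise to check from above.

Call:
{"name": "send_rows", "arguments": {"dp": [[1, 5, 0], [1, 6, 20], [1, 6, 75], [1, 6, 135], [1, 6, 195]], "rot": [[0, 0, 0], [0, 0, 0], [0, 0, 0], [0, 0, 0], [0, 0, 0]]}}

```text
time: 10.0
tool_pos: [438.5, 104.6, 261.1]
tcp_rot: [180.0, -0.0, 79.7]
ft_force: [1.4, 0.1, 0.5]
finger_gap: 39.7
```

Call:
{"name": "send_rows", "arguments": {"dp": [[15, 0, 55], [40, -5, 105], [70, -10, 150], [80, -12, 170], [80, -12, 170]], "rot": [[0, 0, 0], [0, 0, 0], [0, 0, 0], [0, 0, 0], [0, 0, 0]]}}

```text
time: 10.62
tool_pos: [519.9, 92.5, 430.6]
tcp_rot: [179.9, -0.0, 79.7]
ft_force: [-0.0, 0.4, -0.8]
finger_gap: 40.0
```

Call:
{"name": "send_rows", "arguments": {"dp": [[0, 0, 0], [0, 0, 0]], "rot": [[0, 0, 0], [0, 0, 0]]}}

```text
time: 10.88
tool_pos: [518.1, 92.5, 427.9]
tcp_rot: [-179.9, 0.0, 79.7]
ft_force: [0.0, 0.8, 0.4]
finger_gap: 40.0
```

```bash
python3 - <<'E'
from bench import r, vision, job
from h import *
d=wsnap(r,vision,"w6")
print(proj(d,[590,69.5,78]))
E
```

```text
10.875 [518.05283157  92.54463877 427.8830366 ] [-1.79880730e+02  2.89142961e-02  7.97190899e+01]
[313.742618   198.19952986]
```

View pics/w6.png

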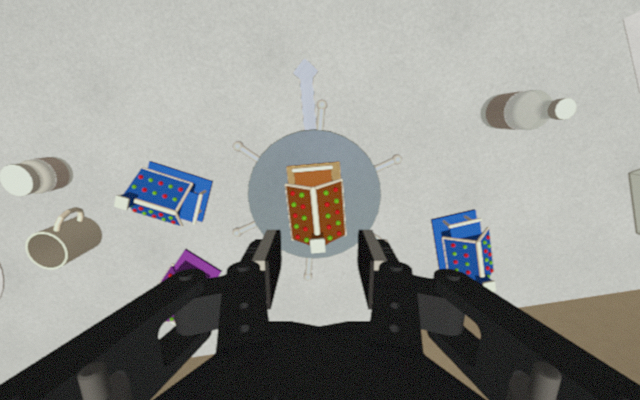

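From above, the pointer (tip at (307,64)) and the house ridge (314,190)–(317,238) are nearly aligned. I'll measure the difference in this one image.

```bash
python3 - <<'E'
import cv2
d=cv2.imread("pics/w6.png")
cv2.imwrite("pics/w6a.png",cv2.resize(d[155:255,260:370],None,fx=6,fy=6,interpolation=cv2.INTER_CUBIC))
cv2.imwrite("pics/w6b.png",cv2.resize(d[55:135,270:370],None,fx=7,fy=7,interpolation=cv2.INTER_CUBIC))
E
```

```text
(no output)
```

View pics/w6a.png

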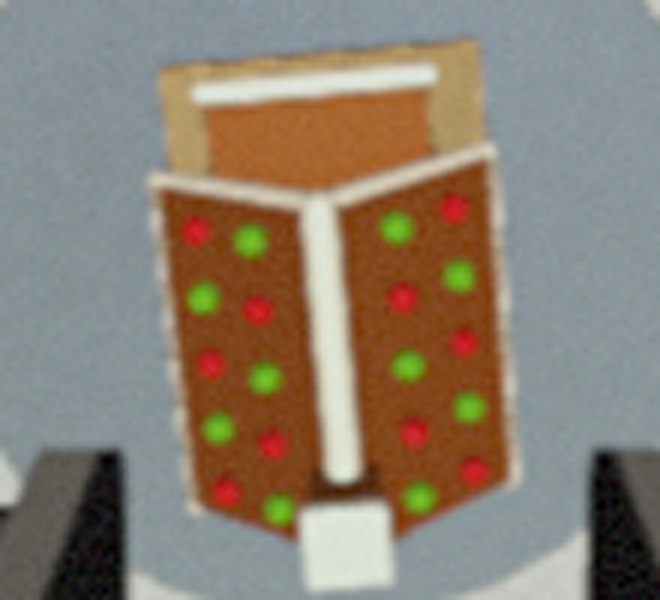

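View pics/w6b.png

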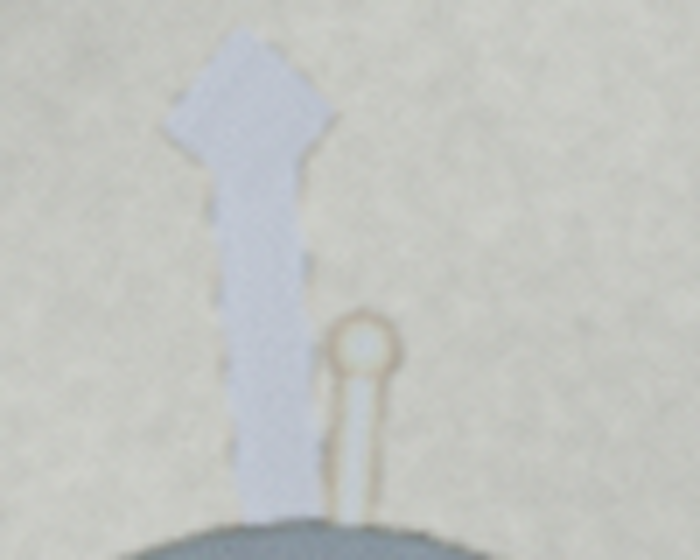

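```bash
python3 - <<'E'
from h import *
import pickle
d=pickle.load(open("w6.pkl","rb"))
f=lambda x,y,z:ray(d,260+(x+.5)/6-.5,155+(y+.5)/6-.5,z)[:2]
g=lambda x,y,z:ray(d,270+(x+.5)/7-.5,55+(y+.5)/7-.5,z)[:2]
print("ridge",ang(f(317,197,180)-f(343,478,180)))
for z in (140,):print("eaves",ang(f(155,180,z)-f(196,508,z)),ang(f(493,150,z)-f(516,482,z)))
p,q=f(192,97,131),f(436,73,131);print("porch",(p+q)/2,ang(q-p)+90)
a,b=f(162,70,84),f(478,42,84);print("board",ang(b-a)+90)
pb=(p+q)/2
e1=g(213,180,6)-g(240,515,6);e2=g(300,165,6)-g(325,515,6)
print("edges",ang(e1),ang(e2)); 
t=g(240,28,6);m=(g(165,125,6)+g(335,118,6))/2;n=(g(240,515,6)+g(325,515,6))/2;n1=(g(218,230,6)+g(304,230,6))/2
P=[ray(d,u,v,70)[:2] for u,v in [(270+363/7-.5,55+347/7-.5),(238.5,146),(397.5,159),(308,276)]]
c,R=circ(P);print("c",c,R,[ang(x-c) for x in P])
for c in (c,np.array([590,69.5])):print("tip,m,n",ang(t-c),ang(m-c),ang(n1-c),ang(n-c), np.linalg.norm(t-c), "porch point from c",ang(pb-c))
h=np.radians(173.5);print("house ctr",pb-64*np.array([np.cos(h),np.sin(h)]))
E
```

```text
ridge 174.51874106611666
eaves 174.97733986751186 174.73302094844655
porch [528.43309261  79.04626784] 175.38827440040643
board 174.80664748206954
edges 173.6668722627895 173.74246730968295
c [590.07442716  71.38951878] 161.04221390325034 [np.float64(165.62723716178724), np.float64(-134.97691644324902), np.float64(105.09198822705002), np.float64(-15.285873377787007)]
tip,m,n 174.42499187622866 174.3093883099495 174.17752197615488 174.48945031758507 243.50126732531334 porch point from c 172.91929998924599
tip,m,n 173.98099886505707 173.81995178419695 173.62033269596495 173.589111561518 243.61807115992687 porch point from c 171.1861796984706
house ctr [592.02169138  71.80126215]
```

Call:
{"name": "send_rows", "arguments": {"dp": [[-10, 0, -25], [-25, 2, -60], [-38, 3, -95], [-38, 3, -100], [-38, 3, -100]], "rot": [[0, 0, 0], [0, 0, 0], [0, 0, 0], [0, 0, 0], [0, 0, 0]]}}

```text
time: 11.55
tool_pos: [481.1, 95.3, 330.1]
tcp_rot: [180.0, -0.0, 79.7]
ft_force: [-0.4, -1.0, 0.2]
finger_gap: 40.0
```

Call:
{"name": "send_rows", "arguments": {"dp": [[0, 0, 0], [0, 0, 0], [0, 0, 0]], "rot": [[0, 0, 0], [0, 0, 0], [0, 0, 0]]}}

```text
time: 11.92
tool_pos: [481.3, 95.3, 330.0]
tcp_rot: [179.9, -0.0, 79.7]
ft_force: [0.2, 0.2, -0.5]
finger_gap: 40.1
```

```bash
python3 - <<'E'
from bench import r, vision, job
from h import *
d=wsnap(r,vision,"w7")
im=cv2.imread("pics/w7.png");cv2.imwrite("pics/w7c.png",cv2.resize(im[150:260,250:390],None,fx=5,fy=5,interpolation=cv2.INTER_CUBIC))
E
```

```text
11.925 [481.31743706  95.32046714 329.97331216] [ 1.79943105e+02 -1.49752940e-02  7.96944005e+01]
```

View pics/w7.png

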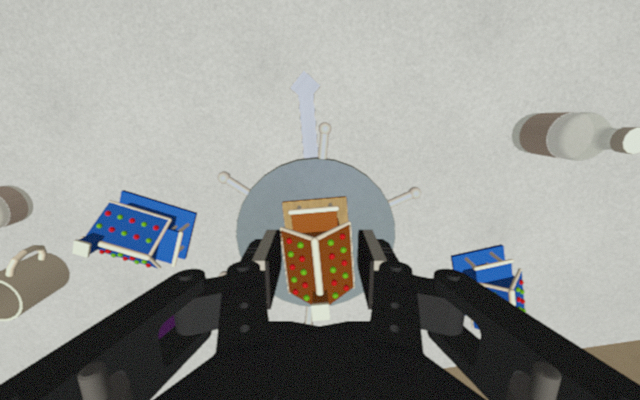

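View pics/w7c.png

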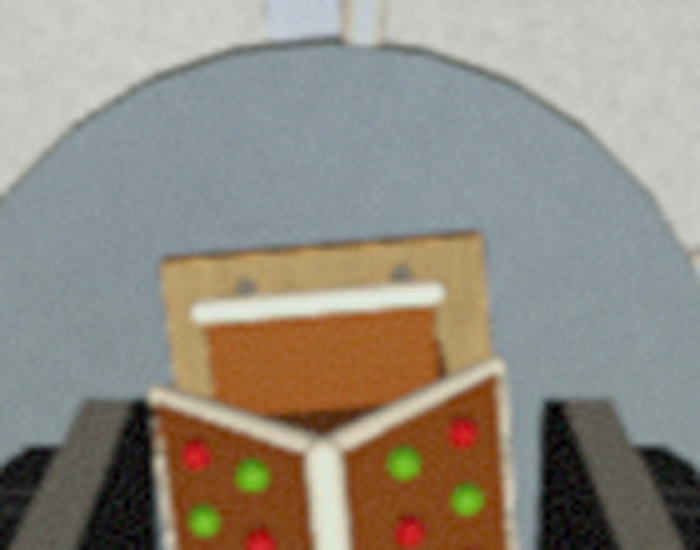

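```bash
python3 - <<'E'
from h import *
import pickle
d=pickle.load(open("w7.pkl","rb"))
f=lambda x,y,z:ray(d,250+(x+.5)/5-.5,150+(y+.5)/5-.5,z)[:2]
p,q=f(193,314,131),f(443,293,131);print("porch",(p+q)/2,ang(q-p)+90,np.linalg.norm(q-p))
a,b=f(162,260,84),f(482,233,84);print("board",ang(b-a)+90)
b_=d["pixels"].astype(int);m=((b_[...,2]-b_[...,0])>10);m[153:]=0;m[:,:285]=0;m[:,335:]=0
vv,uu=np.where(m);L=[];R=[]
for v in range(104,150):
    x=np.where(m[v,285:320])[0]+285
    L.append(ray(d,x.min()-.5,v,6)[:2]);R.append(ray(d,x.max()+.5,v,6)[:2])
for E in(L,R,(np.array(L)+R)/2):
    v=cv2.fitLine(np.array(E,np.float32),cv2.DIST_HUBER,0,.01,.01).ravel();w=v[:2]*np.sign(-v[0]);print("edge",ang(w));
print("axis at x=590: y",v[3]+w[1]/w[0]*(590-v[2]))
k=vv.argmin();t=ray(d,uu[vv==vv.min()].mean(),vv.min()-.5,6)[:2];print("tip",t,ang(t-[590,70]))
# ridge via white mask
mm=(b_.min(2)>150)
E=[]
for v in range(246,296,2):
    x=np.where(mm[v,300:335])[0]+300
    if len(x):E.append(ray(d,x.mean(),v,180)[:2])
v=cv2.fitLine(np.array(E,np.float32),cv2.DIST_HUBER,0,.01,.01).ravel();w=v[:2]*np.sign(-v[0]);print("ridge",ang(w),len(E))
E
python3 - <<'E'
import sys;sys.path.insert(0,'.')
E
```

```text
porch [528.89850096  79.09814453] 174.730331407069 63.5869231339881
board 174.69805381788478
edge 174.24895
edge 173.83171
edge 174.0757
axis at x=590: y 70.27058
tip [348.08007354  95.52901131] 173.9760601245112
ridge 175.05042 25
```

The house faces about 174.8° and the pointer lies at 174.0°, so I overshot by about 0.8°. There is plenty of time for a small nudge of the same peg back with the other pad.

Call:
{"name": "send_rows", "arguments": {"dp": [[-20, 8, 0], [-40, 17, -10], [-40, 17, -60], [-40, 17, -110], [-40, 17, -160]], "rot": [[0, 0, -0.05], [0, 0, -0.1], [0, 0, -0.1], [0, 0, -0.1], [0, 0, -0.1]]}}

```text
time: 12.6
tool_pos: [440.9, 112.4, 168.1]
tcp_rot: [179.9, -0.0, 74.0]
ft_force: [0.2, 0.5, 0.3]
finger_gap: 40.4
```

Call:
{"name": "send_rows", "arguments": {"dp": [[0, 0, 0], [0, 0, -35], [0, 0, -70], [0, 0, -95], [0, 0, -105]], "rot": [[0, 0, 0], [0, 0, 0], [0, 0, 0], [0, 0, 0], [0, 0, 0]]}}

```text
time: 13.22
tool_pos: [441.8, 112.4, 65.4]
tcp_rot: [180.0, -0.0, 74.0]
ft_force: [0.4, -0.2, 0.6]
finger_gap: 40.0
```

```bash
python3 - <<'E'
from bench import r, vision, job
from h import *
d=wsnap(r,vision,"w8")
E
```

```text
13.225 [441.80891258 112.43504148  65.40016566] [ 1.79951479e+02 -2.02652017e-02  7.39642810e+01]
```

View pics/w8.png

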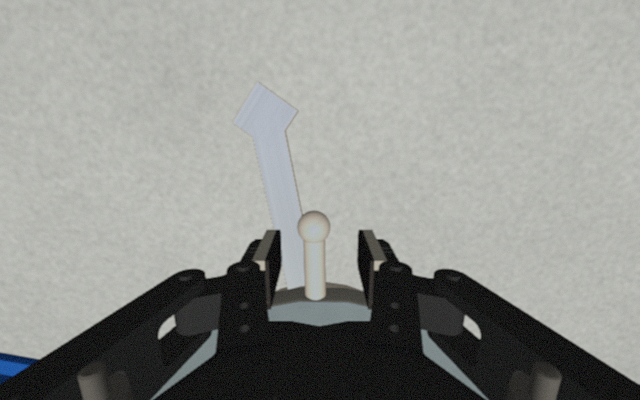

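The ball at (314,227) sits free between the pads. Now I'll nudge it clockwise.

Call:
{"name": "send_rows", "arguments": {"dp": [[1, 4, 0], [2, 7, 0], [3, 8.5, 0], [3, 9.5, 0], [3, 10, 0]], "rot": [[0, 0, -0.026], [0, 0, -0.046], [0, 0, -0.056], [0, 0, -0.063], [0, 0, -0.066]]}}

```text
time: 13.9
tool_pos: [444.0, 122.4, 64.5]
tcp_rot: [180.0, -0.0, 70.2]
ft_force: [0.7, 0.6, 0.6]
finger_gap: 40.1
```

Call:
{"name": "send_rows", "arguments": {"dp": [[0, 0, 0], [-1, -2, 0], [-2, -6, 0], [-2, -7, 0], [-2, -7, 10]], "rot": [[0, 0, 0], [0, 0, 0.02], [0, 0, 0.04], [0, 0, 0.05], [0, 0, 0.05]]}}

```text
time: 14.52
tool_pos: [441.0, 115.1, 73.8]
tcp_rot: [-179.9, 0.0, 73.0]
ft_force: [-0.1, 0.4, -0.9]
finger_gap: 40.3
```

Call:
{"name": "send_rows", "arguments": {"dp": [[0, 0, 40], [0, 0, 90], [0, 0, 145], [15, -5, 200], [35, -15, 254]], "rot": [[0, 0, 0], [0, 0, 0], [0, 0, 0], [0, 0, 0.05], [0, 0, 0.1]]}}

```text
time: 15.15
tool_pos: [476.9, 100.5, 331.4]
tcp_rot: [179.9, -0.0, 78.9]
ft_force: [0.7, 0.3, 0.7]
finger_gap: 39.9
```

Call:
{"name": "send_rows", "arguments": {"dp": [[0, 0, 0], [0, 0, 0], [0, 0, 0], [0, 0, 0]], "rot": [[0, 0, 0], [0, 0, 0], [0, 0, 0], [0, 0, 0]]}}

```text
time: 15.65
tool_pos: [476.1, 100.4, 327.0]
tcp_rot: [-179.9, 0.0, 78.8]
ft_force: [1.0, -0.5, -0.2]
finger_gap: 40.0
```

```bash
python3 - <<'E'
from bench import r, vision, job
from h import *
import pickle
d=wsnap(r,vision,"w9")
im=cv2.imread("pics/w9.png");cv2.imwrite("pics/w9c.png",cv2.resize(im[150:260,250:390],None,fx=5,fy=5,interpolation=cv2.INTER_CUBIC))
for n in ["scene","side"]:
    e=vision.snapshot(n);pickle.dump(e,open(f"{n}2.pkl","wb"));cv2.imwrite(f"pics/{n}2.png",e["pixels"][:,:,::-1])
E
```

```text
15.65 [476.06161191 100.4451754  327.01447541] [-1.79877280e+02  3.61299076e-02  7.87925955e+01]
```

View pics/w9.png

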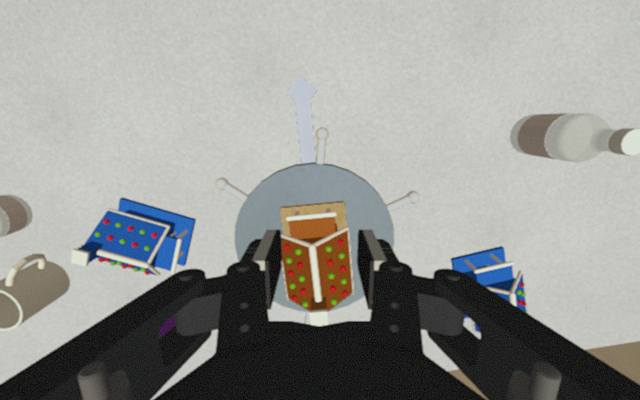

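View pics/w9c.png

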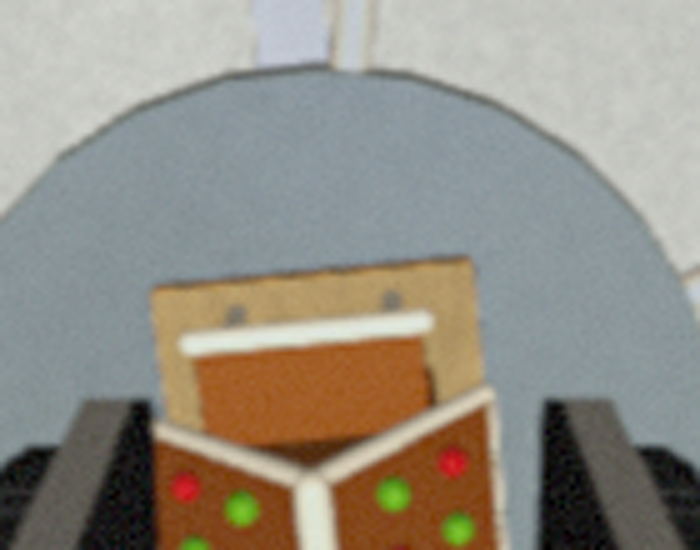

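View pics/scene2.png

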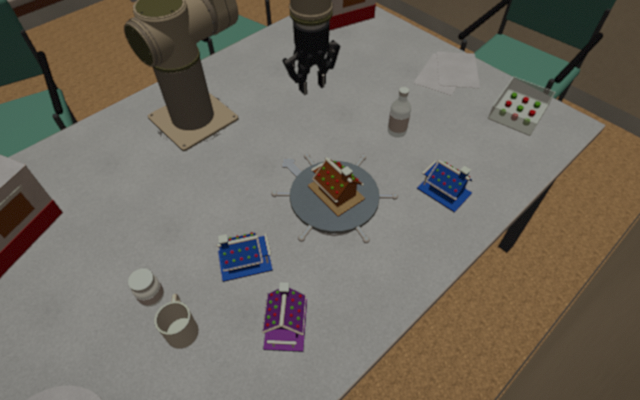

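The scene view shows the bottle (400,115), jar (143,285) and mug (175,325) where they were. Last, I'll run the same angle measurement again and check that the stand is at rest.

```bash
python3 - <<'E'
from h import *
import pickle
d=pickle.load(open("w9.pkl","rb"))
f=lambda x,y,z:ray(d,250+(x+.5)/5-.5,150+(y+.5)/5-.5,z)[:2]
p,q=f(182,345,131),f(433,321,131);print("porch",(p+q)/2,ang(q-p)+90)
a,b=f(152,289,84),f(471,258,84);print("board",ang(b-a)+90)
b_=d["pixels"].astype(int);m=((b_[...,2]-b_[...,0])>10);m[160:]=0;m[:,:280]=0;m[:,335:]=0
L=[];R=[]
for v in range(110,155):
    x=np.where(m[v,280:317])[0]+280
    L.append(ray(d,x.min()-.5,v,6)[:2]);R.append(ray(d,x.max()+.5,v,6)[:2])
for E in(L,R):
    v=cv2.fitLine(np.array(E,np.float32),cv2.DIST_HUBER,0,.01,.01).ravel();w=v[:2]*np.sign(-v[0]);print("edge",ang(w))
mm=(b_.min(2)>150);E=[]
for v in range(250,300,2):
    x=np.where(mm[v,300:335])[0]+300
    if len(x):E.append(ray(d,x.mean(),v,180)[:2])
v=cv2.fitLine(np.array(E,np.float32),cv2.DIST_HUBER,0,.01,.01).ravel();w=v[:2]*np.sign(-v[0]);print("ridge",ang(w))
s0=pickle.load(open("scene0.pkl","rb"))["pixels"].astype(int);s2=pickle.load(open("scene2.pkl","rb"))["pixels"].astype(int)
for n,(u,v) in dict(bottle=(400,112),jar=(143,285),mug=(175,322)).items():
    print(n,"diff",np.abs(s0-s2)[v-25:v+25,u-22:u+22].mean())
E
```

```text
porch [528.91235906  79.53560474] 174.5627610663212
board 174.58878180878628
edge 173.96382
edge 173.63832
ridge 174.59265
bottle diff 1.0115151515151515
jar diff 1.0392424242424243
mug diff 1.002878787878788
```

Call:
{"name": "send_rows", "arguments": {"dp": [[0, 0, 0], [0, 0, 0], [0, 0, 0], [0, 0, 0]], "rot": [[0, 0, 0], [0, 0, 0], [0, 0, 0], [0, 0, 0]]}}

```text
time: 16.3
tool_pos: [476.9, 100.3, 328.3]
tcp_rot: [180.0, -0.0, 78.8]
ft_force: [0.3, -0.0, 0.1]
finger_gap: 40.1
```

```bash
python3 - <<'E'
from bench import r, vision, job
from h import *
import pickle
a=pickle.load(open("side2.pkl","rb"))["pixels"].astype(int);b=vision.snapshot("side")["pixels"].astype(int)
print("stand change over the wait",np.abs(a-b)[150:230,260:370].mean(),"noise elsewhere",np.abs(a-b)[250:380,150:260].mean())
E
```

```text
stand change over the wait 2.5944696969696968 noise elsewhere 2.198811188811189
```

```bash
python3 - <<'E'
from bench import r, vision, job
print(job.hand_in())
E
```

```text
the job is handed in; nothing more can be done
None
```

I turned the stand about 98° counter-clockwise by pushing one rim peg with the fingertips. I then nudged the same peg slightly back, lifted clear and handed the job in at about 16 s.

- **Alignment:** in the last wrist image the doorway looks along about 174.6° (ridge, board and porch agree) and the pointer lies at about 173.8°. That leaves an error of roughly 0.8°, close to my measuring accuracy. The corrective nudge moved the house by only about 0.2°, less than I intended, and I left it there.
- **House:** its porch edge puts its centre about 2 mm from the turning axis before and after, so it did not slide by any amount I could measure. The gripper did not touch it. Forces on the tool stayed within about 1.5 N whenever I read them.
- **Bottle, jar and mug:** unchanged between the first and last scene images.
- **At rest:** two side images about 0.6 s apart differed slightly more at the stand than elsewhere (2.6 against 2.2 grey levels). I took that as image noise rather than motion and did not check further.

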